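# Load knife handles into the tilted feed rail

### The arm

A 6-joint arm with a two-finger parallel gripper is mounted at the origin on the work surface. World frame = base frame: x ahead of the robot, y to its left, z up, the work surface at z = 0. Lengths are in m, angles in rad, forces in N, time in s.
With the tool pointing down it reaches from about 0.4 to 0.825 m from the base axis. Payload 7 kg.
Tool frame: the origin (TCP) lies on the mounting face of the last link; the fingertips stand 178 mm ahead of it and the grasp point (between the pads) lies 159 mm ahead of it; z points along the fingers, y is the direction in which the jaws open and shut (so a half turn about z gives the same grasp; the last joint's range is limited). The gripper opens to 88 mm and grips with 3 to 60 N. Pads are 19 mm wide; open, the fingers measure 130 mm over their backs; the gripper's body (78 mm by 193 mm) begins 47 mm behind the grasp point.
Start: joints at [1.457, 0.359, 0.012, 0, -1.224, -0.288], TCP at [0.264, 0.621, 0.405] pointing down, gripper open.
Joint ranges: [-3.07, 3.07], [-1.43, 2.12], [-1.02, 1.25], [-3.03, 1.67], [-3.05, -0], [-3.03, 3.03]. Speed limits (rad/s): [2.39, 2.39, 3.01, 3.14, 3.14, 3.14].

### API

Orientations are given as [roll, pitch, yaw] about the fixed x, y, z axes, in that order (R = Rz(yaw) Ry(pitch) Rx(roll)).
In Python, from station import * gives the robot as it stands.
- The arm moves only by the tool arm_command, never from a script. Its argument "targets" is a list of rows, each a list of 3 entries, a list of its own where there are three numbers: the turn, a rotation vector about the world's x, y, z in rad, then the shift along the world's x, y, z in mm, then the closure, from 0 (fully open) to 1 (shut). In form: [[[wx, wy, wz], [tx, ty, tz], fingers], ...]. A call has 1 to 8 rows; each row shifts and turns the commanded pose from where the row before left it; what a row does not reach is not made up. A row lasts 1/10 s, in which the tool goes at most 50 mm and 8.59 degrees, less where a joint would pass 70% of its speed; a pose out of reach is approached as far as the arm can. A call with a gripper value outside its range is refused whole. The fingers move at their own pace and stop on an object; "squeeze" is the grip in N (left out, the last holds). Time passes only in rows, so rows that do not move let the fingers close. It gives the time, the measured TCP pose, the force and the opening at its end, in the units of the state.
- get_state(): the state, without advancing time (a new reading comes with each control period).
- grab_frame(name): name is "scene" or "side" or "wrist"; returns (picture, depth): 400x640x3 uint8, red, green, blue; 400x640 float32, m along the optical axis (not along the pixel's ray), 0 where there is no reading.
- camera_params(name): a dict with "mtx" (3x3 intrinsics, pixels), "eye" and "orientation" of the camera in the world. Camera axes: x right, y down, z forward; pixel columns grow to the right and rows downward; lengths in m; the calibration is good to about 2 mm. A picture is of the moment at which its call begins: read the wrist's pose just before it. camera_params takes no time and is no camera call; for the wrist camera it gives the pose at the moment of the call.
- job_done(): hands the job in, once; it reports no verdict.
The state is a dict: "t": time; "q": joint angles; "qd": joint speeds; "joint_efforts": joint torques, N m; "eef_pos": TCP position; "ee_rot": TCP orientation; "force": force on the tool from outside, world axes, zero at the start; "moment": the same for the moment, N m; "width": finger opening in m.
Only numpy, scipy, OpenCV 4.12 (cv2) and the standard library are available. Lean on these libraries where they do the work, as an engineer would, in place of code of your own. Each camera call takes 0.05 s, during which the arm holds its last target.

### The job

Load the two knife handles that have a brass nose into the tilted feed rail, both facing the same way: set each upright on the open upper part, brass nose pointing downhill, and let it slide into the tube, so that the first ends against the stop and the second right behind it, nose to tail. Leave the plain wooden blank without a nose where it lies.

Things in the scene. Friction and masses are not known exactly. Their poses are not given: they have to be found in the camera images.
- handle_a_centre (a point): knife handle A standing on edge: dark wood block 50 long (x) x 26 wide (y) x 44 mm high (z), a brass nose 14 wide, 30 high jutting 16 mm from its +x end (66 mm in all). Point: middle of the wood block, 22 mm above its underside, 41 mm behind the nose tip; +x out of the nose. 0.1 kg. Grip across the 26 mm, best by the upper half, to clear the rail's low side walls.
- handle_b_centre (a point): knife handle B, same shape, size and axes as A; either goes in first. Held with its centre 22 to 27 mm off the rail floor over the loading point, its x and z along the rail's x and z, and let go, a handle slides to the stop by itself in 1 to 2 s (slick floor). Loaded, the first handle's centre is at rail x = 174 mm, the second's at 108 mm.
- blank_centre (a point): the plain blank to be left alone: a dark wooden block 66 x 26 x 44 mm high without a nose, standing on the bench among the handles. The point is its centre, 22 mm above its underside; x along its length.
- rail_load (a point): loading point of the fixed steel feed rail: on its floor, mid-width, 135 mm above the bench. x: downhill along the floor (25 deg slope), y: across, z: square to floor. x -75 to 55 mm: open top, side walls 8 mm high, 50 closing to 36 mm apart inside. x 55 to 215 mm: tube 36 mm wide inside, 44 outside, 50 high inside, 53 outside, 20 mm slot along its top. Stop at x 215 mm.

How it is judged:
By the outcome, as a careful person would: the job done as asked, in the order asked, and still so for the second after the job is handed in, with the robot touching nothing.
It also fails if it takes over 53 s, if anything falls off the work surface, if the arm or the gripper's body presses on something with over 40 N, if the wrist force passes 120 N, or if a joint passes its speed limit or range.

## Working session

There is one attempt and no reset: what is moved stays moved. The work goes in short steps, Python scripts to look and compute and a tool call to move; the robot and the scene stay as the last step left them, time stands still between calls to the robot, and variables do not carry over. Pictures are saved under pics/ and viewed, and the job is handed in when it is done.

Besides the shell and the picture viewer there is one more tool, called as name(argument=value, ...), one argument or row to a line, values as JSON. arm_command: Moves the arm, as the interface text tells. Its arguments: {"type":"object","properties":{"targets":{"type":"array"},"squeeze":{"type":"number"}},"required":["targets"]}

```bash
mkdir -p pics
python3 - <<'E'
from station import *
import cv2,numpy as np
for n in ("scene","side","wrist"):
    p=camera_params(n)
    im,d=grab_frame(n)
    cv2.imwrite(f"pics/{n}0.png",im[:,:,::-1]); np.savez(f"{n}0.npz",im=im,d=d,**p)
    print(n,p)
print(get_state())
E
```

```text
scene {'mtx': array([[473.53901632,   0.        , 325.61289723],
       [  0.        , 473.53901632, 195.26134171],
       [  0.        ,   0.        ,   1.        ]]), 'eye': array([1.10114813, 0.17406848, 0.67617522]), 'orientation': array([-2.35380667,  0.02195121,  1.55716534])}
side {'mtx': array([[389.98718743,   0.        , 310.35361364],
       [  0.        , 389.98718743, 201.12035595],
       [  0.        ,   0.        ,   1.        ]]), 'eye': array([0.37468513, 0.60190467, 0.6108588 ]), 'orientation': array([-2.38595213,  0.01670042, -2.86967286])}
wrist {'mtx': array([[339.66201663,   0.        , 315.70127676],
       [  0.        , 339.66201663, 200.89647354],
       [  0.        ,   0.        ,   1.        ]]), 'eye': array([0.33385554, 0.59111952, 0.38353986]), 'orientation': array([ 2.85745169e+00, -4.06906394e-04, -1.97263565e+00])}
{'t': 0.15, 'q': array([ 1.45709202e+00,  3.59259173e-01,  1.12791156e-02, -2.57745920e-04,
       -1.22411509e+00, -2.88128500e-01]), 'qd': array([-0.00011183, -0.00050647,  0.00301885,  0.00156961,  0.00104586,
       -0.00106181]), 'joint_efforts': array([-1.62281045e-03, -5.83274460e+01,  2.93291688e+01,  7.00123340e+00,
        8.83584871e-03, -1.04108613e-04]), 'eef_pos': array([0.26392702, 0.62111362, 0.40391765]), 'ee_rot': array([ 3.14027852e+00, -1.36763006e-04, -4.01920452e-01]), 'force': array([-0.1066291 , -0.11996111,  0.45766807]), 'moment': array([-0.00676544, -0.00311395,  0.01005059]), 'width': 0.08791352728262937}
```

View pics/scene0.png

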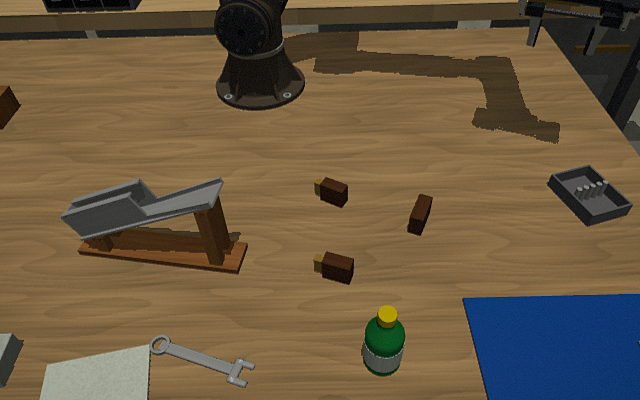

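View pics/side0.png

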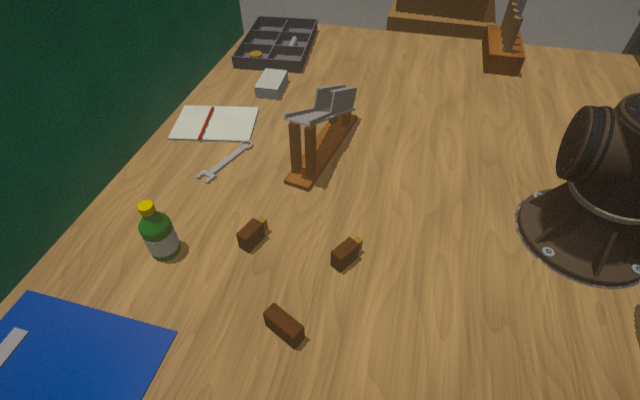

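View pics/wrist0.png

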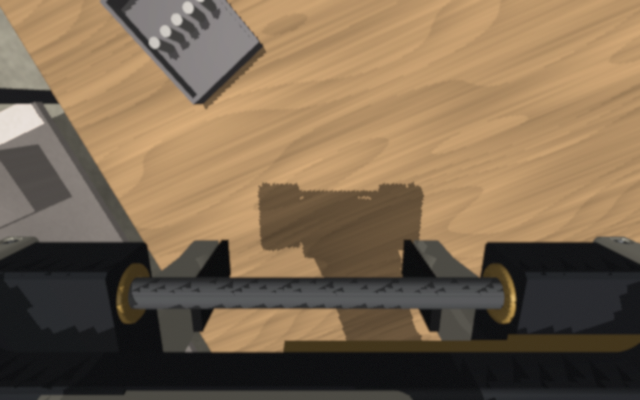

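Both brass-nosed handles lie at scene (332,191) and (336,266), noses to the left. The blank is at (420,214). The rail's upper end is at (220,182), running downhill to the left. Next I measure with depth and colour masks.

```bash
cat > h.py <<'E'
import numpy as np,cv2
from scipy.spatial.transform import Rotation as Ro
def load(f):
    z=np.load(f); return z['im'],z['d'],z['mtx'],z['eye'],z['orientation']
def cloud(im,d,K,eye,o):
    v,u=np.mgrid[0:400,0:640]
    r=np.stack([(u-K[0,2])/K[0,0],(v-K[1,2])/K[1,1],np.ones_like(u)],-1)
    return r*d[...,None]@Ro.from_euler('xyz',o).as_matrix().T+eye
E
python3 - <<'E'
from h import *
for n in ("scene","side"):
    im,d,K,eye,o=load(n+"0.npz"); P=cloud(im,d,K,eye,o)
    hsv=cv2.cvtColor(im,cv2.COLOR_RGB2HSV)
    X,Y,Z=P[...,0],P[...,1],P[...,2]
    bench=np.median(Z[(abs(X-.6)<.3)&(abs(Y-.2)<.4)&(d>0)]); print(n,"bench",bench)
    m=((d>0)&(Z>.012)&(Z<.06)&(X>.3)&(X<1)&(Y>-.1)&(Y<.5)).astype(np.uint8)
    k,L,S,C=cv2.connectedComponentsWithStats(m)
    for i in range(1,k):
        if S[i,4]<60: continue
        s=L==i; p=P[s]; h=hsv[s]
        top=p[p[:,2]>.039]; 
        brass=(h[:,0]>18)&(h[:,0]<32)&(h[:,1]>120)&(h[:,2]>90)
        print(i,S[i],C[i].round(),"zmax",p[:,2].max().round(4),"ntop",len(top),"brass",brass.sum(), p[brass].mean(0).round(4) if brass.any() else '')
        if len(top)>10:
            r=cv2.minAreaRect((top[:,:2]*1000).astype(np.float32)); print("   top rect",np.round(r[0],1),np.round(r[1],1),round(r[2],1),"mean z",top[:,2].mean().round(4))
    # rail: grey
    rail=(d>0)&(hsv[...,1]<60)&(Z>.03)&(Z<.3)&(X>.3)&(X<.95)&(Y<.2)&(Y>-.35)
    p=P[rail]; print("rail",len(p),p.min(0),p.max(0))
E
```

```text
scene bench 0.00047855391921369783
1 [314 177  34  27 624] [331. 190.] zmax 0.0466 ntop 271 brass 30 [0.4188 0.154  0.0365]
   top rect [436.6 184. ] [51.2 26.9] 58.5 mean z 0.0435
2 [408 194  25  38 583] [420. 213.] zmax 0.0468 ntop 392 brass 0 
   top rect [501.4 343.6] [26.1 68.2] 65.5 mean z 0.0436
3 [ 175  226   70   44 1171] [211. 252.] zmax 0.0599 ntop 217 brass 0 
   top rect [574.2 -19.9] [22.1 54.7] 78.1 mean z 0.0497
10 [314 252  40  30 833] [335. 265.] zmax 0.0467 ntop 418 brass 53 [0.6077 0.1544 0.0368]
   top rect [619.3 183.8] [54.6 28. ] 70.0 mean z 0.0436
14 [363 344  40  31 582] [381. 362.] zmax 0.0599 ntop 266 brass 0 
   top rect [791.4 244. ] [53.9 20.5] 81.2 mean z 0.05
rail 5633 [ 0.50843951 -0.32540603  0.03001442] [0.78291921 0.00749959 0.1739096 ]
side bench 0.00015841892037915528
2 [290 153  15  29 211] [297. 165.] zmax 0.0595 ntop 81 brass 0 
   top rect [587.4 -19.3] [26.  13.5] 46.3 mean z 0.0491
5 [300 157  21  26 216] [311. 169.] zmax 0.0594 ntop 82 brass 0 
   top rect [551.5 -13.7] [28.5 14. ] 48.8 mean z 0.0493
25 [236 217  32  33 628] [252. 233.] zmax 0.0465 ntop 317 brass 33 [0.607  0.1545 0.0364]
   top rect [617.9 182.4] [60.2 27.4] 68.1 mean z 0.0432
27 [143 229  37  30 539] [164. 247.] zmax 0.0598 ntop 255 brass 0 
   top rect [761.6 259. ] [56.4 26.7] 45.5 mean z 0.0495
28 [331 236  32  34 644] [346. 252.] zmax 0.0457 ntop 348 brass 42 [0.4176 0.1548 0.0352]
   top rect [436.1 185.2] [50.5 26.2] 58.8 mean z 0.0433
29 [263 303  42  44 965] [284. 325.] zmax 0.047 ntop 683 brass 0 
   top rect [500.4 345.1] [26.4 65.6] 66.3 mean z 0.0436
rail 1730 [ 0.50763887 -0.34990064  0.03007986] [0.80589541 0.00879714 0.17332113]
```

Run:
```python
from h import *
im=load("scene0.npz")[0]; cv2.imwrite("pics/sc_rail.png",cv2.resize(im[160:280,50:260,::-1],None,fx=3.8,fy=3.8,interpolation=cv2.INTER_CUBIC))
im=load("side0.npz")[0]; cv2.imwrite("pics/si_rail.png",cv2.resize(im[75:200,270:380,::-1],None,fx=4.6,fy=4.6,interpolation=cv2.INTER_CUBIC))
```

```text
(no output)
```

View pics/sc_rail.png

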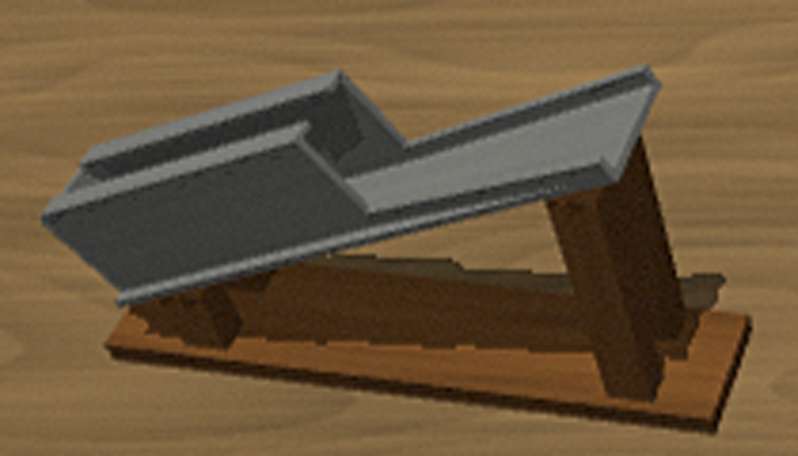

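View pics/si_rail.png

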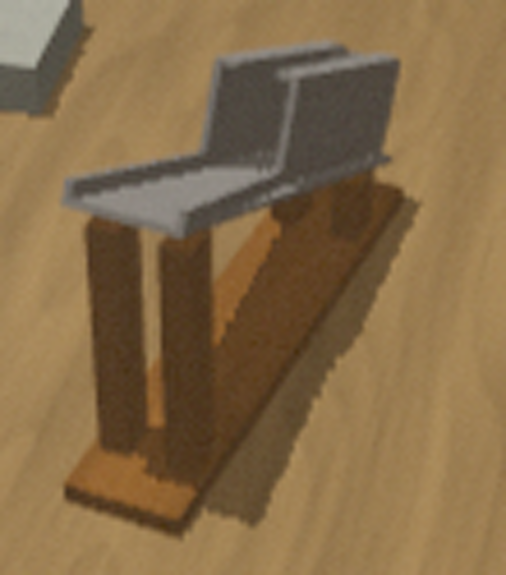

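Run:
```python
from h import *
def poly(pts,off,s):
    m=np.zeros((400,640),np.uint8); cv2.fillPoly(m,[np.int32(np.round(np.array(pts)/s+off))],1); return cv2.erode(m,np.ones((2,2)))>0
def plane(p):
    for _ in range(4):
        c=p.mean(0); n=np.linalg.svd(p-c,full_matrices=False)[2][2]; r=(p-c)@n; p=p[abs(r)<2.5*r.std()+1e-4]
    if n[2]<0:n=-n
    return c,n,r.std(),len(p)
out={}
for n,off,s,fl,wl in (("scene",(50,160),3.8,[(385,190),(600,155),(640,95),(430,155)],[(75,222),(295,150),(350,210),(130,280)]),
                   ("side",(270,75),4.6,[(85,200),(180,210),(260,170),(215,165)],[(300,85),(390,70),(370,150),(285,170)])):
    im,d,K,eye,o=load(n+"0.npz"); P=cloud(im,d,K,eye,o)
    for nm,pl in (("floor",fl),("wall",wl)):
        m=poly(pl,off,s)&(d>0); c,nn,sd,k=plane(P[m])
        print(n,nm,c.round(4),nn.round(4),"std",sd.round(5),k,"slope",np.degrees(np.arccos(nn[2])).round(2),"az",np.degrees(np.arctan2(nn[1],nn[0])).round(2))
```

```text
scene floor [ 0.5656 -0.0495  0.1425] [-0.0836 -0.4133  0.9067] std 0.00055 517 slope 24.94 az -101.44
scene wall [ 0.5651 -0.1953  0.1045] [-0.985   0.1723  0.0025] std 0.00076 1142 slope 89.86 az 170.08
side floor [ 0.5682 -0.0588  0.1386] [ 0.0921 -0.4471  0.8897] std 0.00148 164 slope 27.16 az -78.35
side wall [ 0.5226 -0.1886  0.1027] [-0.9853  0.1711  0.0025] std 0.00049 326 slope 89.86 az 170.15
```

arm_command(
  targets=[
    [[0, 0, -0.143], [14.4, -36.4, -8.7], 0],
    [[0, 0, -0.143], [14.4, -36.4, -8.7], 0],
    [[0, 0, -0.143], [14.4, -36.4, -8.7], 0],
    [[0, 0, -0.143], [14.4, -36.4, -8.7], 0],
    [[0, 0, -0.143], [14.4, -36.4, -8.7], 0],
    [[0, 0, -0.143], [14.4, -36.4, -8.7], 0],
  ],
)

```text
t: 0.75
eef_pos: [0.3506, 0.4011, 0.3521]
ee_rot: [3.141, -0.0, -1.266]
force: [0.1, 0.7, -0.4]
width: 0.0875
```

arm_command(
  targets=[
    [[0, 0, -0.143], [14.4, -36.4, -8.7], 0],
    [[0, 0, -0.143], [14.4, -36.4, -8.7], 0],
    [[0, 0, -0.143], [14.4, -36.4, -8.7], 0],
    [[0, 0, -0.143], [14.4, -36.4, -8.7], 0],
    [[0, 0, -0.143], [14.4, -36.4, -8.7], 0],
    [[0, 0, -0.143], [14.4, -36.4, -8.7], 0],
    [[0, 0, 0], [0, 0, 0], 0],
    [[0, 0, 0], [0, 0, 0], 0],
  ],
)

```text
t: 1.55
eef_pos: [0.437, 0.1836, 0.3001]
ee_rot: [3.142, -0.0, -2.119]
force: [-0.2, 0.6, -0.7]
width: 0.0877
```

Run:
```python
from station import *
from h import *
s=get_state(); print(s['t'],s['q'].round(3),s['eef_pos'].round(4),s['ee_rot'].round(4))
n="wrist"; p=camera_params(n); im,d=grab_frame(n); np.savez("wrist1.npz",im=im,d=d,**p); cv2.imwrite("pics/wrist1.png",im[:,:,::-1])
P=cloud(im,d,p['mtx'],p['eye'],p['orientation']); X,Y,Z=P[...,0],P[...,1],P[...,2]
hsv=cv2.cvtColor(im,cv2.COLOR_RGB2HSV)
for c,nm in(((.4366,.1845),'h1'),((.6188,.183),'h2')):
    m=(d>0)&(np.hypot(X-c[0],Y-c[1])<.05)&(Z>.039)&(Z<.049)
    if m.sum()>20:
        r=cv2.minAreaRect((P[m][:,:2]*1000).astype(np.float32)); print(nm,m.sum(),r)
```

```text
1.55 [ 0.814  0.127 -0.564  0.    -0.88  -1.362] [0.437  0.1836 0.3001] [ 3.1415e+00 -4.0000e-04 -2.1190e+00]
h1 2299 ((435.9613037109375, 182.79830932617188), (50.24304962158203, 25.442344665527344), 59.41813659667969)
```

arm_command(
  targets=[
    [[0, 0, 0], [-0.5, 0, -40], 0],
    [[0, 0, 0], [0, 0, -40], 0],
    [[0, 0, 0], [0, 0, -20], 0],
    [[0, 0, 0], [0, 0, -9], 0],
    [[0, 0, 0], [0, 0, 0], 0],
    [[0, 0, 0], [0, 0, 0], 1],
    [[0, 0, 0], [0, 0, 0], 1],
    [[0, 0, 0], [0, 0, 0], 1],
  ],
  squeeze=25,
)

```text
t: 2.4
eef_pos: [0.4366, 0.1848, 0.1924]
ee_rot: [-3.141, 0.002, -2.118]
force: [0.3, -0.4, -0.3]
width: 0.0694
```

arm_command(
  targets=[
    [[0, 0, 0], [0, 0, 0], 1],
    [[0, 0, 0], [0, 0, 0], 1],
    [[0, 0, 0], [0, 0, 0], 1],
    [[0, 0, 0], [0, 0, 0], 1],
    [[0, 0, 0], [0, 0, 0], 1],
  ],
)

```text
t: 2.9
eef_pos: [0.4363, 0.1844, 0.1913]
ee_rot: [-3.142, -0.0, -2.118]
force: [0.5, -0.9, 0.3]
width: 0.0291
```

arm_command(
  targets=[
    [[0, 0, 0], [0, 0, 0], 1],
    [[0, 0, 0], [0, 0, 0], 1],
    [[0, 0, 0], [0, 0, 30], 1],
    [[0, 0, 0], [0, 0, 40], 1],
    [[0, 0, 0], [0, 0, 40], 1],
    [[0, 0, 0], [0, 0, 40], 1],
    [[0, 0, 0], [0, 0, 40], 1],
    [[0, 0, 0], [0, 0, 20], 1],
  ],
)

```text
t: 3.7
eef_pos: [0.4365, 0.1845, 0.4049]
ee_rot: [-3.14, 0.004, -2.117]
force: [0.1, 0.3, -0.8]
width: 0.0259
```

```bash
cat > tgt.py <<'E'
from station import *
from h import *
az=np.radians(-99.9); sl=np.radians(25)
xr=np.array([np.cos(az)*np.cos(sl),np.sin(az)*np.cos(sl),-np.sin(sl)])
zr=np.array([np.cos(az)*np.sin(sl),np.sin(az)*np.sin(sl),np.cos(sl)]); yr=np.cross(zr,xr)
L=np.array([.5659,-.0659,.135])
Rt=np.stack([xr,-yr,-zr],1)   # tool x=rail x, z=-rail z
def go(off_x,off_z,grasp_dz=.0104,R=Rt):
    s=get_state(); R0=Ro.from_euler('xyz',s['ee_rot'])
    T=L+xr*off_x+zr*(off_z+grasp_dz+.159)
    rv=(Ro.from_matrix(R)*R0.inv()).as_rotvec()
    print('now',s['eef_pos'].round(4),'T',T.round(4),'shift mm',((T-s['eef_pos'])*1e3).round(1),'rotvec',rv.round(4),np.linalg.norm(rv).round(3),'w',s['width'])
E
python3 - <<'E'
from tgt import *
# check floor plane vs L
print("floor pt height above model floor", ((np.array([.5656,-.0495,.1425])-L)@zr).round(4),"side",((np.array([.5682,-.0588,.1386])-L)@zr).round(4))
go(0,.025); go(0,.1)
Ry=Ro.from_rotvec([0,0,az+2.118])
print("yaw first",az+2.118, "then tilt rotvec", yr*sl)
n="scene"; p=camera_params(n); im,d=grab_frame(n); cv2.imwrite("pics/scene1.png",im[:,:,::-1])
E
```

```text
floor pt height above model floor -0.0 side 0.0001
now [0.4365 0.1845 0.4049] T [ 0.5518 -0.1468  0.3112] shift mm [ 115.3 -331.3  -93.7] rotvec [ 0.4072 -0.1514  0.3684] 0.57 w 0.025881717569513157
now [0.4365 0.1845 0.4049] T [ 0.5463 -0.1781  0.3792] shift mm [ 109.8 -362.5  -25.8] rotvec [ 0.4072 -0.1514  0.3684] 0.57 w 0.025881717569513157
yaw first 0.37441607725766457 then tilt rotvec [ 0.42983503 -0.07501822  0.        ]
```

View pics/scene1.png

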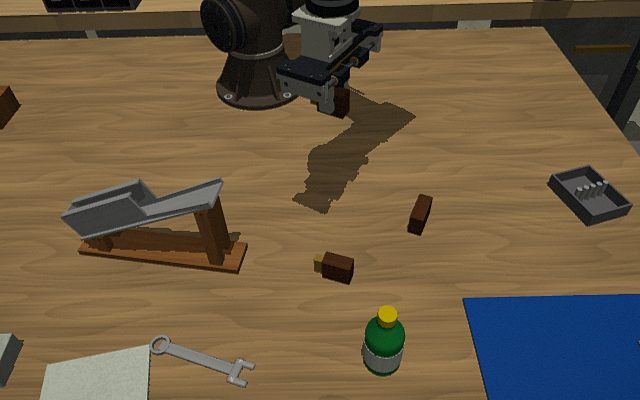

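The handle is held at scene (340,100) and its place on the bench is empty. I'll carry it to hover above the loading point, tilted.

arm_command(
  targets=[
    [[0.0407, -0.0151, 0.0368], [11, -36.3, -2.6], 1],
    [[0.0407, -0.0151, 0.0368], [11, -36.3, -2.6], 1],
    [[0.0407, -0.0151, 0.0368], [11, -36.3, -2.6], 1],
    [[0.0407, -0.0151, 0.0368], [11, -36.3, -2.6], 1],
    [[0.0407, -0.0151, 0.0368], [11, -36.3, -2.6], 1],
  ],
)

```text
t: 4.25
eef_pos: [0.4911, 0.0016, 0.3879]
ee_rot: [3.12, 0.218, -1.933]
force: [0.2, 0.7, -0.6]
width: 0.0264
```

arm_command(
  targets=[
    [[0.0407, -0.0151, 0.0368], [11, -36.3, -2.6], 1],
    [[0.0407, -0.0151, 0.0368], [11, -36.3, -2.6], 1],
    [[0.0407, -0.0151, 0.0368], [11, -36.3, -2.6], 1],
    [[0.0407, -0.0151, 0.0368], [11, -36.3, -2.6], 1],
    [[0.0407, -0.0151, 0.0368], [11, -36.3, -2.6], 1],
    [[0, 0, 0], [0, 0, 0], 1],
    [[0, 0, 0], [0, 0, 0], 1],
  ],
)

```text
t: 4.95
eef_pos: [0.5462, -0.1797, 0.3738]
ee_rot: [3.137, 0.432, -1.749]
force: [-0.7, 0.1, -0.3]
width: 0.0259
```

Run:
```python
from tgt import *
go(0,.025)
for n in ("scene","side","wrist"):
    p=camera_params(n); im,d=grab_frame(n); np.savez(n+"2.npz",im=im,d=d,**p); cv2.imwrite(f"pics/{n}2.png",im[:,:,::-1])
a=cv2.imread("pics/scene2.png")[60:280,40:340]; b=cv2.imread("pics/side2.png")[0:220,200:500]
cv2.imwrite("pics/hov.png",cv2.resize(np.hstack([a,b]),(800,293)))
```

```text
now [ 0.5462 -0.1797  0.3738] T [ 0.5518 -0.1468  0.3112] shift mm [  5.6  32.9 -62.6] rotvec [ 0.0039 -0.0053  0.003 ] 0.007 w 0.025923212770440764
```

View pics/hov.png

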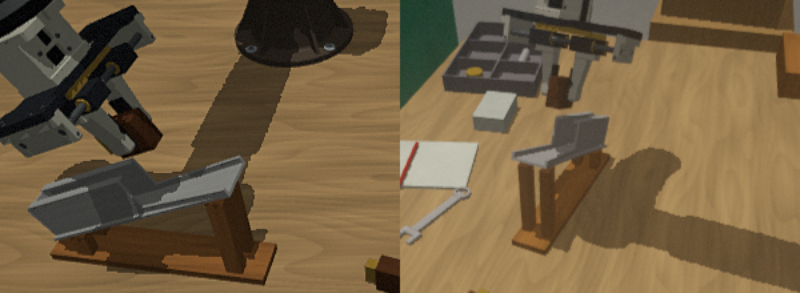

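View pics/wrist2.png

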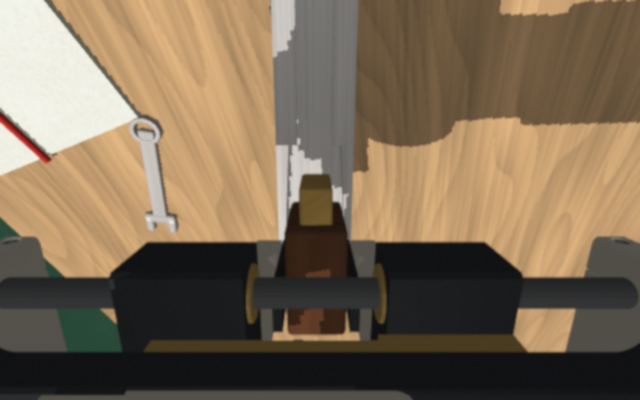

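Nose at (316,195) in the wrist view lies on the rail's mid-line (275–357). Lowering.

arm_command(
  targets=[
    [[0.004, -0.005, 0.003], [1.8, 10.5, -20], 1],
    [[0, 0, 0], [1.8, 10.5, -20], 1],
    [[0, 0, 0], [1, 6, -11.5], 1],
    [[0, 0, 0], [0.6, 3.5, -6], 1],
    [[0, 0, 0], [0.4, 2.4, -5], 1],
    [[0, 0, 0], [0, 0, 0], 1],
    [[0, 0, 0], [0, 0, 0], 1],
    [[0, 0, 0], [0, 0, 0], 1],
  ],
)

```text
t: 5.9
eef_pos: [0.5521, -0.146, 0.3134]
ee_rot: [-3.138, 0.436, -1.739]
force: [0.7, 0.0, 0.1]
width: 0.0256
```

Run:
```python
from tgt import *
go(0,.025); print(get_state()['force'])
for n in ("scene","side"):
    p=camera_params(n); im,d=grab_frame(n); np.savez(n+"3.npz",im=im,d=d,**p); cv2.imwrite(f"pics/{n}3.png",im[:,:,::-1])
a=cv2.imread("pics/scene3.png")[110:280,40:260]; b=cv2.imread("pics/side3.png")[40:210,230:450]
cv2.imwrite("pics/low.png",cv2.resize(np.hstack([a,b]),(800,309),interpolation=cv2.INTER_CUBIC))
```

```text
now [ 0.5521 -0.146   0.3134] T [ 0.5518 -0.1468  0.3112] shift mm [-0.3 -0.8 -2.2] rotvec [ 0.0006  0.0033 -0.0028] 0.004 w 0.025562054758981833
[0.71811289 0.04124926 0.12461422]
```

View pics/low.png

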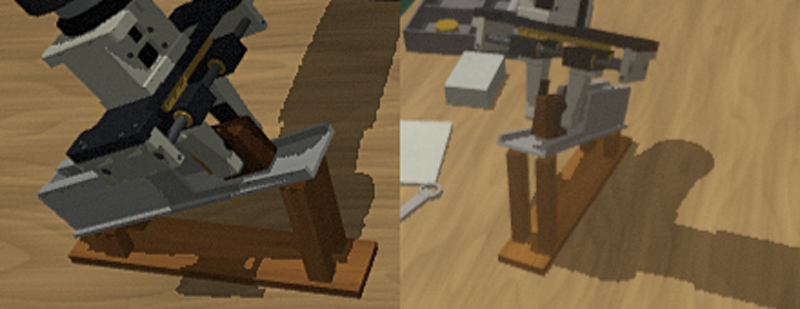

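arm_command(
  targets=[
    [[0, 0, 0], [0, 0.8, -2], 1],
    [[0, 0, 0], [0, 0, -0.8], 1],
    [[0, 0, 0], [0, 0, 0], 1],
    [[0, 0, 0], [0, 0, 0], 1],
  ],
)

```text
t: 6.4
eef_pos: [0.5519, -0.1449, 0.3099]
ee_rot: [-3.139, 0.436, -1.739]
force: [0.6, -0.2, -1.7]
width: 0.0259
```

arm_command(
  targets=[
    [[0, 0, 0], [0, 0, 0], 0],
    [[0, 0, 0], [0, 0, 0], 0],
    [[0, 0, 0], [0, 0, 0], 0],
    [[0, 0, 0], [0, 0, 0], 0],
    [[0, 0, 0], [0, 0, 0], 0],
    [[0, 0, 0], [0, 0, 0], 0],
    [[0, 0, 0], [0, 0, 0], 0],
    [[0, 0, 0], [0, 0, 0], 0],
  ],
)

```text
t: 7.2
eef_pos: [0.5519, -0.1449, 0.31]
ee_rot: [-3.139, 0.436, -1.739]
force: [-0.1, 0.1, 0.1]
width: 0.0836
```

arm_command(
  targets=[
    [[0, 0, 0], [0, 0, 0], 0],
    [[0, 0, 0], [0, 0, 0], 0],
    [[0, 0, 0], [0, 0, 0], 0],
    [[0, 0, 0], [0, 0, 0], 0],
    [[0, 0, 0], [0, 0, 0], 0],
    [[0, 0, 0], [0, 0, 0], 0],
  ],
)

```text
t: 7.8
eef_pos: [0.5519, -0.1449, 0.31]
ee_rot: [-3.139, 0.436, -1.739]
force: [-0.7, -0.1, 0.2]
width: 0.0876
```

Run:
```python
from tgt import *
go(0,.025); print(get_state()['force'])
for n in ("scene","side","wrist"):
    p=camera_params(n); im,d=grab_frame(n); np.savez(n+"4.npz",im=im,d=d,**p); cv2.imwrite(f"pics/{n}4.png",im[:,:,::-1])
a=cv2.imread("pics/scene4.png")[110:280,40:260]; b=cv2.imread("pics/wrist4.png")[0:340,100:540]
cv2.imwrite("pics/rel.png",cv2.resize(np.hstack([cv2.resize(a,(440,340)),b]),(800,309),interpolation=cv2.INTER_CUBIC))
```

```text
now [ 0.5519 -0.1449  0.31  ] T [ 0.5518 -0.1468  0.3112] shift mm [-0.1 -2.   1.2] rotvec [ 0.0003  0.0022 -0.0031] 0.004 w 0.0876154270516495
[-0.65761161 -0.05966997  0.18647847]
```

View pics/rel.png

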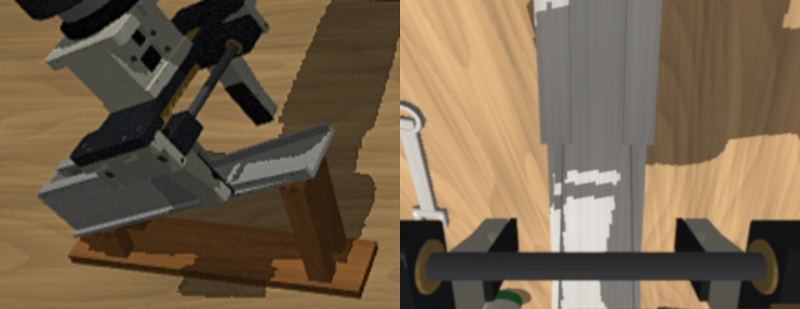

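The handle left the open part. I'll retreat along the rail normal and look.

arm_command(
  targets=[
    [[0, 0, 0], [-2, -12, 27], 0],
    [[0, 0, 0], [-3, -16, 36], 0],
    [[0, 0, 0], [-1, -5, 20], 0],
    [[0, 0, 0], [10, 30, 20], 0],
    [[0, 0, 0], [12, 40, 5], 0],
    [[0, 0, 0], [12, 40, 0], 0],
    [[0, 0, 0], [12, 40, 0], 0],
    [[0, 0, 0], [12, 40, 0], 0],
  ],
)

```text
t: 8.75
eef_pos: [0.604, 0.0137, 0.4183]
ee_rot: [-3.139, 0.437, -1.739]
force: [1.1, -0.7, 0.2]
width: 0.0877
```

Run:
```python
from tgt import *
s=get_state(); R0=Ro.from_euler('xyz',s['ee_rot'])
T=np.array([.6186,.1832,.300]); R=Ro.from_euler('xyz',[np.pi,0,np.radians(-111.2)])
print(((T-s['eef_pos'])*1e3).round(1),(R*R0.inv()).as_rotvec().round(4),s['q'].round(3))
for n in ("scene","side"):
    p=camera_params(n); im,d=grab_frame(n); np.savez(n+"5.npz",im=im,d=d,**p); cv2.imwrite(f"pics/{n}5.png",im[:,:,::-1])
a=cv2.imread("pics/scene5.png")[110:280,40:260]; b=cv2.imread("pics/side5.png")[60:170,250:393]
cv2.imwrite("pics/ret.png",np.hstack([cv2.resize(x,(400,309),interpolation=cv2.INTER_CUBIC) for x in (a,b)]))
```

```text
[  14.6  169.5 -118.3] [-0.4209  0.1193 -0.1974] [ 0.18   0.226 -0.006 -0.437 -1.212 -0.219]
```

View pics/ret.png

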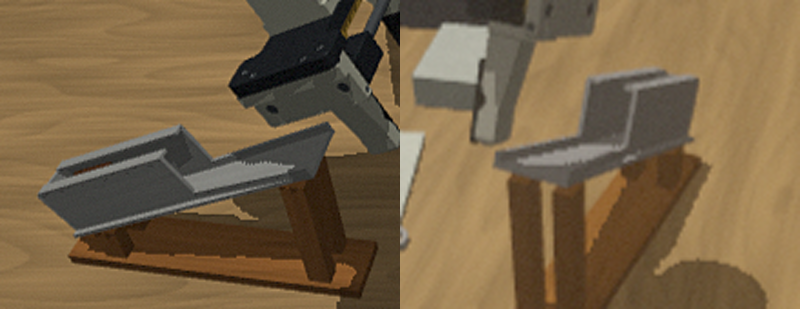

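```bash
cat > inslot.py <<'E'
from tgt import *
import sys
def slot(f):
    im,d,K,eye,o=load(f); P=cloud(im,d,K,eye,o); q=(P-L)@np.stack([xr,yr,zr],1)*1e3
    hsv=cv2.cvtColor(im,cv2.COLOR_RGB2HSV)
    m=(d>0)&(q[...,0]>-80)&(q[...,0]<214)&(abs(q[...,1])<16)&(q[...,2]>3)&(q[...,2]<60)&(hsv[...,1]>75)
    p=q[m]; print(f,m.sum())
    if m.sum(): print("x hist",np.histogram(p[:,0],np.arange(-80,220,10))[0],"z med",np.median(p[:,2]).round(1),"x range",np.percentile(p[:,0],[2,98]).round(1))
for f in sys.argv[1:]: slot(f)
E
python3 inslot.py scene0.npz side0.npz scene5.npz side5.npz
```

```text
scene0.npz 0
side0.npz 0
scene5.npz 27
x hist [0 0 0 0 0 0 0 0 0 0 0 0 0 0 0 0 0 0 0 0 0 0 2 6 6 4 5 4 0] z med 44.3 x range [149.4 193.4]
side5.npz 0
```

arm_command(
  targets=[
    [[-0.084, 0.024, -0.0395], [3, 34, -20], 0],
    [[-0.084, 0.024, -0.0395], [3, 34, -20], 0],
    [[-0.084, 0.024, -0.0395], [3, 34, -26], 0],
    [[-0.084, 0.024, -0.0395], [3, 34, -26], 0],
    [[-0.084, 0.024, -0.0395], [2.6, 33.5, -26], 0],
    [[0, 0, 0], [0, 0, 0], 0],
    [[0, 0, 0], [0, 0, 0], 0],
  ],
)

```text
t: 9.55
eef_pos: [0.6182, 0.1825, 0.2986]
ee_rot: [3.138, -0.002, -1.939]
force: [0.6, -0.3, 0.0]
width: 0.0877
```

Run:
```python
from station import *
from h import *
s=get_state(); print(s['t'],s['q'].round(3),s['eef_pos'].round(4),s['ee_rot'].round(4))
n="wrist"; p=camera_params(n); im,d=grab_frame(n); np.savez("wrist6.npz",im=im,d=d,**p)
P=cloud(im,d,p['mtx'],p['eye'],p['orientation']); X,Y,Z=P[...,0],P[...,1],P[...,2]
m=(d>0)&(np.hypot(X-.6188,Y-.183)<.05)&(Z>.039)&(Z<.049)
if m.sum()>20: print(m.sum(),cv2.minAreaRect((P[m][:,:2]*1000).astype(np.float32)))
```

```text
9.55 [ 0.589  0.392 -0.193 -0.002 -0.989 -0.955] [0.6182 0.1825 0.2986] [ 3.1384e+00 -1.6000e-03 -1.9386e+00]
2292 ((619.367431640625, 184.78309631347656), (50.12164306640625, 25.569398880004883), 69.55587768554688)
```

First handle sits at rail x 149–199, top at 44 mm: against the stop. Now the second.

arm_command(
  targets=[
    [[0, 0, 0.005], [0.7, 1.3, -40], 0],
    [[0, 0, 0], [0, 0, -40], 0],
    [[0, 0, 0], [0, 0, -19], 0],
    [[0, 0, 0], [0, 0, -8.5], 0],
    [[0, 0, 0], [0, 0, 0], 0],
    [[0, 0, 0], [0, 0, 0], 1],
    [[0, 0, 0], [0, 0, 0], 1],
    [[0, 0, 0], [0, 0, 0], 1],
  ],
  squeeze=25,
)

```text
t: 10.4
eef_pos: [0.6196, 0.183, 0.194]
ee_rot: [-3.142, 0.002, -1.936]
force: [0.6, 0.4, 0.3]
width: 0.069
```

arm_command(
  targets=[
    [[0, 0, 0], [0, 0, 0], 1],
    [[0, 0, 0], [0, 0, 0], 1],
    [[0, 0, 0], [0, 0, 0], 1],
    [[0, 0, 0], [0, 0, 0], 1],
    [[0, 0, 0], [0, 0, 0], 1],
    [[0, 0, 0], [0, 0, 0], 1],
    [[0, 0, 0], [0, 0, 0], 1],
    [[0, 0, 0], [0, 0, 0], 1],
  ],
)

```text
t: 11.2
eef_pos: [0.6192, 0.1829, 0.1924]
ee_rot: [3.14, 0.0, -1.936]
force: [-0.2, -0.7, -0.3]
width: 0.0258
```

arm_command(
  targets=[
    [[0, 0, 0], [0, 0, 30], 1],
    [[0, 0, 0], [0, 0, 40], 1],
    [[0, 0, 0], [0, 0, 40], 1],
    [[0, 0, 0], [0, 0, 40], 1],
    [[0, 0, 0], [0, 0, 40], 1],
    [[0, 0, 0], [0, 0, 20], 1],
    [[0, 0, 0], [0, 0, 0], 1],
  ],
)

```text
t: 11.9
eef_pos: [0.6197, 0.183, 0.4066]
ee_rot: [-3.139, 0.005, -1.936]
force: [-0.5, 1.0, -1.4]
width: 0.0259
```

Run:
```python
from tgt import *
go(0,.1)
im,d=grab_frame("scene"); cv2.imwrite("pics/scene7.png",im[:,:,::-1])
```

```text
now [0.6197 0.183  0.4066] T [ 0.5463 -0.1781  0.3792] shift mm [ -73.4 -361.1  -27.5] rotvec [ 0.4171 -0.1119  0.1898] 0.472 w 0.025858029862371613
```

View pics/scene7.png

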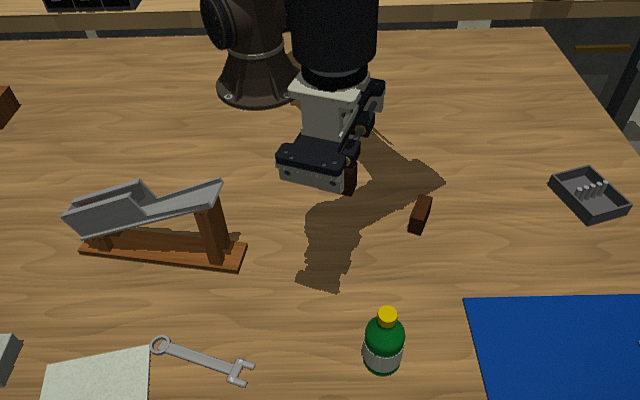

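The second handle is held at (350,175) and the blank at (420,214) hasn't moved. Carrying it over.

arm_command(
  targets=[
    [[0.0417, -0.0112, 0.019], [-7.3, -36.1, -2.2], 1],
    [[0.0417, -0.0112, 0.019], [-7.3, -36.1, -2.2], 1],
    [[0.0417, -0.0112, 0.019], [-7.3, -36.1, -2.2], 1],
    [[0.0417, -0.0112, 0.019], [-7.3, -36.1, -2.2], 1],
    [[0.0417, -0.0112, 0.019], [-7.3, -36.1, -2.2], 1],
  ],
)

```text
t: 12.45
eef_pos: [0.5817, 0.0012, 0.3897]
ee_rot: [3.126, 0.217, -1.841]
force: [0.5, -0.4, -0.6]
width: 0.0259
```

arm_command(
  targets=[
    [[0.0417, -0.0112, 0.019], [-7.3, -36.1, -2.2], 1],
    [[0.0417, -0.0112, 0.019], [-7.3, -36.1, -2.2], 1],
    [[0.0417, -0.0112, 0.019], [-7.3, -36.1, -2.2], 1],
    [[0.0417, -0.0112, 0.019], [-7.3, -36.1, -2.2], 1],
    [[0.0417, -0.0112, 0.019], [-7.3, -36.1, -2.2], 1],
    [[0, 0, 0], [0, 0, 0], 1],
    [[0, 0, 0], [0, 0, 0], 1],
    [[0, 0, 0], [0, 0, 0], 1],
  ],
)

```text
t: 13.25
eef_pos: [0.5461, -0.1776, 0.3795]
ee_rot: [3.135, 0.431, -1.745]
force: [0.2, 0.2, -1.1]
width: 0.0261
```

Run:
```python
from tgt import *
go(0,.025,.0114)
n="wrist"; im,d=grab_frame(n); cv2.imwrite(f"pics/wrist8.png",im[:,:,::-1])
```

```text
now [ 0.5461 -0.1776  0.3795] T [ 0.5517 -0.1472  0.3121] shift mm [  5.6  30.3 -67.4] rotvec [ 0.0039 -0.0065 -0.0015] 0.008 w 0.026060844240942606
```

View pics/wrist8.png

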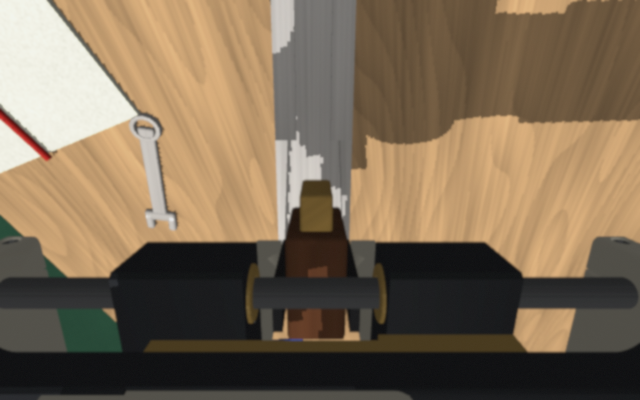

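Again centred on the rail (nose at 316; rail 273–355). I'll lower it, then check before release.

arm_command(
  targets=[
    [[0.004, -0.006, 0], [1.8, 10, -20], 1],
    [[0, 0, 0], [1.8, 9, -20], 1],
    [[0, 0, 0], [1, 6, -13], 1],
    [[0, 0, 0], [0.6, 3.3, -8], 1],
    [[0, 0, 0], [0.4, 2.5, -7], 1],
    [[0, 0, 0], [0, 0, 0], 1],
    [[0, 0, 0], [0, 0, 0], 1],
    [[0, 0, 0], [0, 0, 0], 1],
  ],
)

```text
t: 14.1
eef_pos: [0.552, -0.1476, 0.3132]
ee_rot: [-3.139, 0.436, -1.741]
force: [-0.4, -0.2, -0.3]
width: 0.0257
```

Run:
```python
from tgt import *
go(0,.025,.0114);print(get_state()['force'])
im,d=grab_frame("scene"); cv2.imwrite(f"pics/low2.png",cv2.resize(im[110:280,40:260,::-1],None,fx=3,fy=3))
```

```text
now [ 0.552  -0.1476  0.3132] T [ 0.5517 -0.1472  0.3121] shift mm [-0.3  0.3 -1.1] rotvec [ 0.0005  0.0024 -0.0016] 0.003 w 0.02570441426340829
[-0.44336554 -0.17604746 -0.30455844]
```

View pics/low2.png

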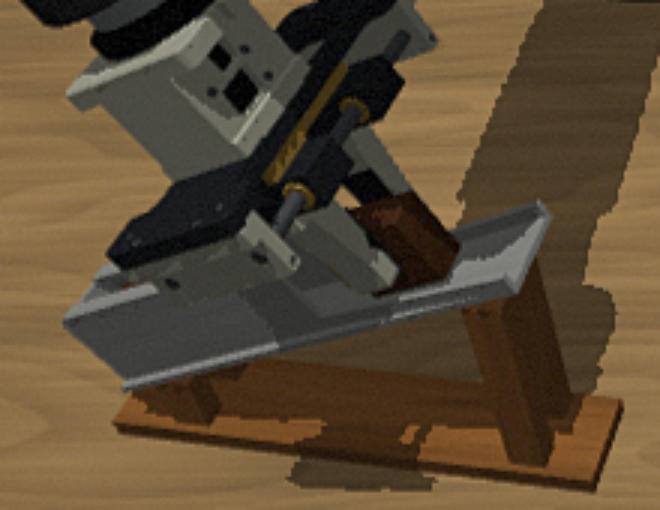

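It sits upright over the floor with no contact force. Lowering 2.5 mm and releasing.

arm_command(
  targets=[
    [[0, 0, 0], [0, 0.8, -2.2], 1],
    [[0, 0, 0], [0, 0, 0], 1],
    [[0, 0, 0], [0, 0, 0], 1],
    [[0, 0, 0], [0, 0, 0], 1],
  ],
)

```text
t: 14.55
eef_pos: [0.5518, -0.1465, 0.3103]
ee_rot: [-3.14, 0.436, -1.741]
force: [-0.3, 0.8, -0.5]
width: 0.0256
```

arm_command(
  targets=[
    [[0, 0, 0], [0, 0, 0], 0],
    [[0, 0, 0], [0, 0, 0], 0],
    [[0, 0, 0], [0, 0, 0], 0],
    [[0, 0, 0], [0, 0, 0], 0],
    [[0, 0, 0], [0, 0, 0], 0],
    [[0, 0, 0], [0, 0, 0], 0],
    [[0, 0, 0], [0, 0, 0], 0],
    [[0, 0, 0], [0, 0, 0], 0],
  ],
)

```text
t: 15.35
eef_pos: [0.5518, -0.1465, 0.3103]
ee_rot: [-3.14, 0.436, -1.741]
force: [-0.0, 0.4, 0.9]
width: 0.0841
```

arm_command(
  targets=[
    [[0, 0, 0], [0, 0, 0], 0],
    [[0, 0, 0], [0, 0, 0], 0],
    [[0, 0, 0], [0, 0, 0], 0],
    [[0, 0, 0], [0, 0, 0], 0],
    [[0, 0, 0], [0, 0, 0], 0],
    [[0, 0, 0], [0, 0, 0], 0],
  ],
)

```text
t: 15.95
eef_pos: [0.5518, -0.1465, 0.3103]
ee_rot: [-3.14, 0.436, -1.741]
force: [-1.2, 0.4, -0.1]
width: 0.088
```

arm_command(
  targets=[
    [[0, 0, 0], [-2, -12, 27], 0],
    [[0, 0, 0], [-3, -16, 36], 0],
    [[0, 0, 0], [-1, -5, 20], 0],
    [[0, 0, 0], [10, 30, 20], 0],
    [[0, 0, 0], [12, 40, 5], 0],
    [[0, 0, 0], [12, 40, 0], 0],
    [[0, 0, 0], [12, 40, 0], 0],
    [[0, 0, 0], [12, 40, 0], 0],
  ],
)

```text
t: 16.75
eef_pos: [0.6039, 0.0121, 0.4186]
ee_rot: [-3.14, 0.437, -1.741]
force: [1.4, -0.9, -0.4]
width: 0.0879
```

```bash
python3 - <<'E'
from tgt import *
print(get_state()['t'],get_state()['force'])
for n in ("scene","side"):
    p=camera_params(n); im,d=grab_frame(n); np.savez(n+"9.npz",im=im,d=d,**p); cv2.imwrite(f"pics/{n}9.png",im[:,:,::-1])
a=cv2.imread("pics/scene9.png")[150:280,40:260]
cv2.imwrite("pics/fin.png",cv2.resize(a,(770,455),interpolation=cv2.INTER_CUBIC))
E
python3 inslot.py scene9.npz side9.npz
```

```text
16.75 [ 1.41560898 -0.85583165 -0.40221365]
scene9.npz 125
x hist [ 0  0  0  0  0  0  0  0  0  0  0  0  0  0  0  4 56  6  7  8  7  1  3  8
  7  5  9  4  0] z med 43.3 x range [ 80.  191.1]
side9.npz 167
x hist [  0   0   0   0   0   0   0   0   0   0   0   0   0   0   0  10 153   2
   2   0   0   0   0   0   0   0   0   0   0] z med 24.5 x range [79.1 90.4]
```

View pics/fin.png

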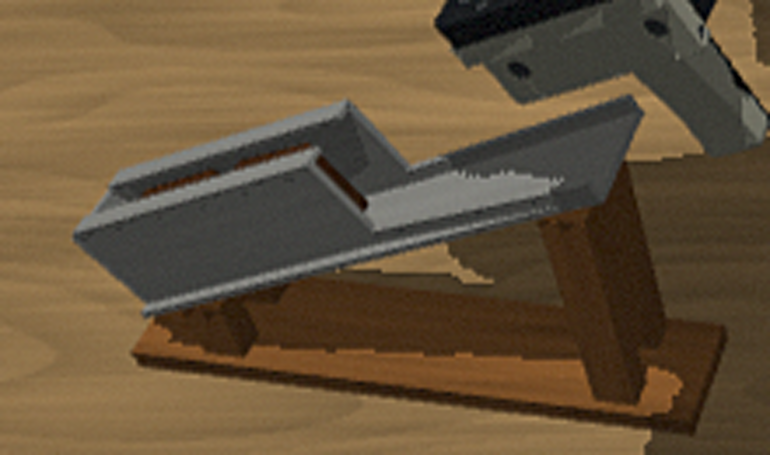

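Both are in. The second handle's tail is at rail x ≈ 81–83 mm (83 expected), followed by a gap for the nose at 133–149 and the first block from 149. The arm is clear.

```bash
python3 -c "
from station import *
print(job_done(),get_state()['t'])"
```

```text
the job is handed in; nothing more can be done
the job is handed in; nothing more can be done
```

Both brass-nosed handles are loaded in the feed rail, noses downhill and nose to tail. I handed the job in at about 17 s of the 53 s allowed, with the arm clear of everything.

- **First handle:** before the second went in, the scene camera showed its wood starting at rail x of about 149 mm. That matches a centre at 174 mm, against the stop.
- **Second handle:** both cameras put its tail at about 80–83 mm, against 83 mm expected for a centre at 108 mm. There is a gap between the two wood blocks where its nose should be.
- **Blank:** I never touched it, and it was in its original place in the last full picture I looked at, taken while lifting the second handle.
- **Forces:** readings stayed within a couple of newtons at the end of every move.

No check failed. Early on, the side camera's estimate of the rail floor slope (27°) differed from the scene camera's (25°). I used the 25° slope you gave and took the rail's direction from its tube walls, where both cameras agreed. The side camera couldn't see the first handle inside the tube, so that position rests on the scene camera alone.

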